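# Pull the pleated filter cassette of the bench dust extractor

## Task

I want to look at the pleated paper filter of the clay-dust extractor, which is running: first turn its black rotary switch back anticlockwise to off, until it stops. Then pinch the two side catches of the pleated filter cassette together to unlatch it, lift it straight up out of its bay, and finish while holding it upright and still by the pinched catches, its lower edge a good 5 cm above the top of the extractor, without putting it down or letting go. Leave the mesh cassette and everything else on the table as they are.

Things in the scene. Friction and masses are not known exactly. Their poses are not given: they have to be found in the camera images.
- extractor: Grey sheet-metal dust extractor, fixed, 240 (x) x 420 (y) x 120 mm high, flat top, turned up to 0.3 rad. Origin: centre of its underside on the table; x points away from the robot, y left, z up. Two equal bays open upwards, centred at (x, y) = (0, 115) and (0, -20) mm; either cassette may be in either. Switch at (-45, -150). A round duct stub, 45 mm long, sticks out of the right end.
- switch_grip (a point): On the upright axis of the black rotary switch, 37 mm above the extractor's top: the height to grip. Its handle is an upright bar 42 mm long, 14 mm thick, its top 44 mm above the extractor's top, on a disc 44 mm across whose face is 14 mm above the extractor's top.
- switch (a joint): Angle of the switch, rad: 0 = off (bar along the extractor's x, hard stop), 1.05 = fully on (hard stop); grows clockwise seen from above, so off is a turn of about 60 degrees anticlockwise. Starts on, at 0.85 to 1.05. Stays where it is left; 0.08 N m turns it. 0.12 or less counts as off.
- pleated: The cassette to take out: grey plastic box 167 (x) x 46 (y) mm, 80 mm deep under a flange 196 x 68 x 4 mm that rests on the extractor's top; 0.22 to 0.38 kg. Beside its grip stand white paper pleats, 10 mm high. Origin: centre of its underside, 40 mm above the table when home; x along its length, y across (parallel to the extractor's), z up. 1 mm play in the bay each side.
- pleated_grip (a point): Middle of the pleated cassette's squeeze grip, 112 mm above its underside and 32 mm above the extractor's top when home: midway between the two black catch pads. The pads are upright, 38 mm long (x), 36 mm high (18 mm up and down from here), outer faces 58 mm apart across y, 44 mm when pinched. The grey block between is 54 mm long, its top 20 mm above here.
- pleated_left (a joint): Travel (m) of the +y catch of the pleated cassette: 0 = sprung out, hooked 4 mm under the edge of the bay's mouth; 0.007 = pinched in to its stop. The spring gives 3 N at 0, 7 N at full travel. Both catches must be in by 5 mm before the cassette can rise.
- pleated_right (a joint): The same for its -y catch.
- mesh: The other cassette, left in its bay: same box, flange, grip and catches, but flat steel wire mesh in place of the standing pleats. Origin and axes as for the pleated one.
- rib: Bystander: small wooden rib, 6 mm thick, about 56 x 63 mm, lying on the extractor's top at its back right. Origin under its round end.
- test_tile: Bystander: glazed tile 34 x 50 x 6 mm lying on the extractor's top at its front left corner. Origin: centre of its underside.
- bowl: Bystander: bisque bowl 120 mm across, 60 mm high, on the ware board at the right. Origin: centre of its underside.
- kiln_post: Bystander: square fireclay kiln post 45 x 45 x 90 mm, standing on the ware board. Origin: centre of its underside.
- glaze_jar: Bystander: closed white jar 72 mm across, 100 mm high, at the left. Origin: centre of its underside.
- brush: Bystander: brush 200 mm long lying on the table at the near left. Origin under its middle.

How it is judged (in metres and radians):
On the way, in this order (a step that is already met when the one before it is completed fails the run):
1. the rotary switch is turned back to off (value of joint switch below 0.12 rad), for 0.2 s.
2. with the switch off, both catches of the pleated cassette are pinched in by at least 5 mm while it still sits home in its bay (value of joint switch below 0.15 rad and value of joint each of pleated_left, pleated_right above 0.005 m and z of pleated in the frame of extractor below 0.046 m), for 0.05 s.
At the end, for the whole second after the job is handed in: Switch off (below 0.15 rad). Pleated cassette held in the fingers by both pinched catches (each in more than 4 mm), still (under 30 mm/s), upright within 0.2 rad, its underside over 155 mm above the table (35 mm above the extractor), not resting on it. Mesh cassette home in its bay (height (world z) of pleated above 0.155 m and angle between pleated's own z axis and vertical below 0.2 rad and linear speed of pleated below 0.03 m/s and contact force between the fingers and pleated above 3 N and value of joint each of pleated_left, pleated_right above 0.004 m and contact force between pleated and extractor below 0.1 N and value of joint switch below 0.15 rad and z of mesh in the frame of extractor below 0.046 m); the arm keeps its last pose, push and grip.
It fails at once if the mesh cassette is pulled or shifted (distance of mesh from where it was at the start of the episode above 0.015 m).
It fails at once if a bystander is moved by more than 30 mm (distance of any of rib, test_tile, bowl, kiln_post, glaze_jar, brush from where it was at the start of the episode above 0.03 m).
It also fails if it takes over 51 s, if anything falls off the work surface, if the arm or the gripper's body presses on something with over 40 N, if the wrist force passes 120 N, or if a joint passes its speed limit or range.

## Robot

A 6-joint arm with a two-finger parallel gripper is mounted at the origin on the work surface. World frame = base frame: x ahead of the robot, y to its left, z up, the work surface at z = 0. Lengths are in mm, angles in rad, forces in N, time in s.
With the tool pointing down it reaches from about 300 to 875 mm from the base axis. Payload 6.4 kg.
Tool frame: the origin (TCP) lies on the centre line of the jaws, within the pads' length; the fingertips stand robot.tip_reach ahead of it and the grasp point (between the pads) lies 2 mm behind it (robot.tip_reach is the distance from the TCP to the fingertips, in mm); z points along the fingers, y is the line along which they close (so a half turn about z gives the same grasp; the last joint's range is limited). The gripper opens to 88 mm and grips with 3 to 60 N. Pads are 18 mm wide; open, the fingers measure 123 mm over their backs; the gripper's body (75 mm by 187 mm) begins 45 mm behind the grasp point.
Start: joints at [0.959, 0.181, 1.607, -0, 1.354, -0.206], TCP at [226.974, 528.322, 255.714] pointing down, gripper open.
Joint ranges: [-2.99, 2.99], [-0.89, 2.07], [0.3, 2.58], [-1.14, 4.28], [0, 2.63], [-3.12, 3.12]. Speed limits (rad/s): [2.57, 2.57, 3.01, 3.14, 3.14, 3.14].

## Interface

Orientations are given as a unit quaternion [x, y, z, w].
In Python, from plant import robot gives the robot as it stands.
- The arm moves only by the tool drive_tool, never from a script. Its argument "series" is one flat list of numbers, 6 for each row, row after row: the shift along the tool's x, y, z in cm, then the turn, a rotation vector about the tool's x, y, z in rad. In form: [tx, ty, tz, rx, ry, rz, tx, ty, tz, rx, ry, rz, ...]. A call has 1 to 5 rows; each row shifts and turns the commanded pose from where the row before left it, along the tool's axes as they then stand; what a row does not reach is not made up. A row lasts 1/12 s, in which the tool goes at most 41.7 mm and 7.16 degrees, less where a joint would pass 70% of its speed; a pose out of reach is approached as far as the arm can. A call with a gripper value outside its range is refused whole. "grip" is the opening, from 0 (shut) to 1 (fully open), set as the call begins (left out, the last holds). The fingers move at their own pace and stop on an object; the grip force is fixed at half the most. Time passes only in rows, so rows that do not move let the fingers close. It gives the time, the measured TCP pose, the force, the opening and the grip force at its end, in the units of the state.
- robot.state(): the state, without advancing time (a new reading comes with each control period).
- robot.get_image(name): name is "scene" or "top"; returns (picture, depth): 384x512x3 uint8, red, green, blue; 384x512 float32, mm along the optical axis (not along the pixel's ray), 0 where there is no reading.
- robot.camera_info(name): a dict with "K" (3x3 intrinsics, pixels), "R" (3x3) and "t" (3): a world point X has camera coordinates R X + t. Camera axes: x right, y down, z forward; pixel columns grow to the right and rows downward; lengths in mm; the calibration is good to about 2 mm. A picture is of the moment at which its call begins. camera_info takes no time and is no camera call.
- robot.close_job(): hands the job in; it is judged then, once.
Trained networks look in the newest picture that a camera, given by its name, has taken for a name from the list of things; names that differ only in an ending like _2 or _b are one class to them, and where a whole thing is asked for, a point or a joint stands for the part that bears it (a point fixed in the world has none). Each returns a list of dicts, best first, with "score" (0 to 1); they miss things now and then, are a little off and sometimes report something else, mostly with a low value. They report only what shows in the picture. A call takes as long as a camera call.
- robot.look_for(camera, query): "rect" ([left, top, right, bottom] in pixels, round what is visible of it).
The state is a dict: "time_s": time; "joints": joint angles; "qvel": joint speeds; "tau": joint torques, N m; "eef_pos": TCP position; "tcp_rot": TCP orientation; "force": force on the tool from outside, world axes, zero at the start; "ft_torque": the same for the moment, N m; "finger_gap": opening from 0.0 (shut) to 1.0 (fully open); "grasp_force": force on a finger pad.
Only numpy, scipy, OpenCV 4.12 (cv2) and the standard library are available. Lean on these libraries where they do the work, as an engineer would, in place of code of your own. Each camera call takes 0.05 s, during which the arm holds its last target. There are 200 camera calls.

## Working session

There is one attempt and no reset: what is moved stays moved. The work goes in short steps, Python scripts to look and compute and a tool call to move; the robot and the scene stay as the last step left them, time stands still between calls to the robot, and variables do not carry over. Pictures are saved under pics/ and viewed, at most 10 in all, crops included, and the job is handed in when it is done.

Besides the shell and the picture viewer there is one more tool, called after "Emit:" by a JSON object that holds its "method" and its "body". drive_tool: Moves the arm, as the interface text tells. Its arguments: {"type":"object","properties":{"series":{"type":"array"},"grip":{"type":"number"}},"required":["series"]}

```bash
mkdir -p pics; ls; python3 - <<'E'
from plant import robot
import cv2, numpy as np
s=robot.state(); print({k:np.round(v,3).tolist() for k,v in s.items()}, robot.tip_reach)
for n in("top","scene"):
    im,d=robot.get_image(n); cv2.imwrite(f"pics/{n}0.png",im[...,::-1]); np.save(f"{n}0.npy",d)
    i=robot.camera_info(n); print(n,np.round(i["K"],1).tolist(),np.round(i["R"],3).tolist(),np.round(i["t"],1).tolist())
    for q in("extractor","switch_grip","pleated","pleated_grip","mesh","rib","test_tile"):
        print(q,[(np.round(r["rect"]).tolist(),round(r["score"],2)) for r in robot.look_for(n,q)][:2])
a=cv2.imread("pics/top0.png"); 
E
```

```text
pics
{'time_s': 0.0, 'joints': [0.959, 0.182, 1.608, -0.0, 1.354, -0.206], 'qvel': [-0.001, -0.003, 0.002, -0.001, 0.001, -0.001], 'tau': [0.001, -43.386, -34.185, 0.07, 0.039, -0.0], 'eef_pos': [226.661, 527.914, 254.846], 'tcp_rot': [0.201, 0.979, -0.001, -0.0], 'force': [-0.077, -0.44, -0.186], 'ft_torque': [-0.032, 0.011, 0.012], 'grasp_force': 0.0, 'finger_gap': 1.004} 17.0
top [[391.1, 0.0, 245.9], [0.0, 391.1, 191.4], [0.0, 0.0, 1.0]] [[-0.014, -1.0, -0.025], [-0.999, 0.015, -0.051], [0.052, 0.024, -0.998]] [-35.0, 496.8, 1226.2]
extractor [([183.0, 108.0, 347.0, 211.0], 0.68)]
switch_grip [([304.0, 173.0, 318.0, 189.0], 0.65), ([100.0, 224.0, 130.0, 281.0], 0.19)]
pleated []
pleated_grip [([252.0, 127.0, 284.0, 196.0], 0.95)]
mesh [([205.0, 118.0, 236.0, 189.0], 0.6), ([271.0, 154.0, 278.0, 170.0], 0.57)]
rib [([295.0, 124.0, 312.0, 148.0], 0.77)]
test_tile []
scene [[378.7, 0.0, 255.5], [0.0, 378.7, 191.6], [0.0, 0.0, 1.0]] [[0.308, 0.951, -0.004], [0.784, -0.256, -0.565], [-0.538, 0.171, -0.825]] [-92.4, -344.5, 1530.7]
extractor [([170.0, 178.0, 337.0, 278.0], 0.65)]
switch_grip [([194.0, 198.0, 216.0, 212.0], 0.6)]
pleated [([240.0, 185.0, 270.0, 244.0], 0.79)]
pleated_grip [([239.0, 185.0, 269.0, 249.0], 0.78)]
mesh [([283.0, 181.0, 319.0, 241.0], 0.97)]
rib [([207.0, 237.0, 229.0, 260.0], 0.94)]
test_tile [([302.0, 175.0, 318.0, 184.0], 0.51)]
```

```bash
python3 - <<'E'
import cv2
a=cv2.imread("pics/top0.png")[95:225,165:365]; cv2.imwrite("pics/c0.png",cv2.resize(a,None,fx=4,fy=4,interpolation=cv2.INTER_CUBIC))
E
```

```text
(no output)
```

View pics/c0.png

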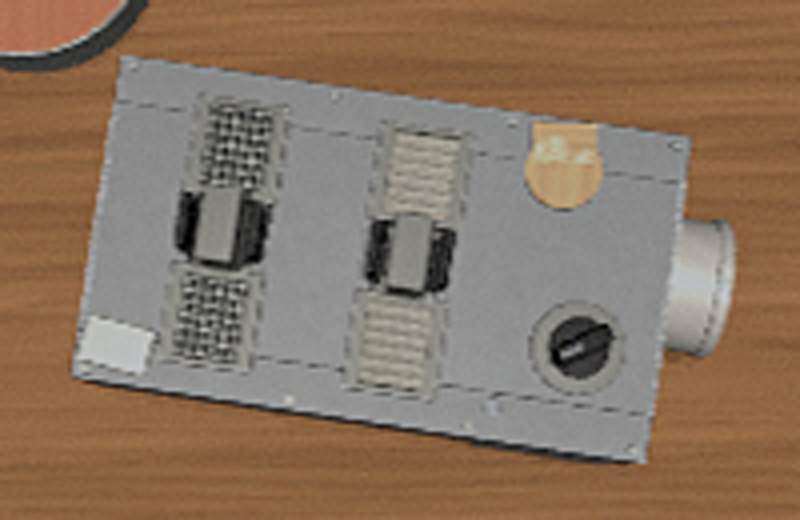

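View pics/scene0.png

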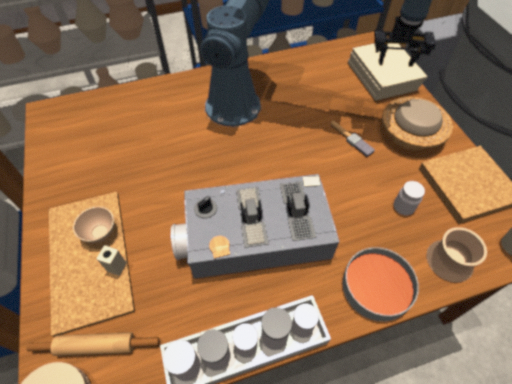

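```bash
cat >h.py <<'E'
import numpy as np, cv2
from plant import robot
from scipy.spatial.transform import Rotation as Ro
def ray(n,uv,z):
    i=robot.camera_info(n); K,R,t=map(np.array,(i["K"],i["R"],i["t"]))
    uv=np.atleast_2d(uv).astype(float); d=np.c_[uv,np.ones(len(uv))]@np.linalg.inv(K).T@R; c=-R.T@t
    return c+d*((z-c[2])/d[:,2])[:,None]
def cloud(n,d):
    i=robot.camera_info(n); K,R,t=map(np.array,(i["K"],i["R"],i["t"]))
    v,u=np.mgrid[:384,:512]; p=np.stack([u,v,u*0+1],-1)@np.linalg.inv(K).T*d[...,None]
    return (p-t)@R
def go(target,yaw):
    """world shift/turn to target (mm), yaw of tool y axis from world; in tool axes cm"""
    s=robot.state(); T=Ro.from_quat(s["tcp_rot"]); 
    sh=T.inv().apply(np.array(target)-s["eef_pos"])/10
    Y=np.array([np.cos(yaw),np.sin(yaw),0]); Z=np.array([0,0,-1.])
    best=min((Ro.from_matrix(np.c_[np.cross(g*Y,Z),g*Y,Z]) for g in(1,-1)),key=lambda G:(T.inv()*G).magnitude())
    print("t",s["time_s"],"pos",np.round(s["eef_pos"],1),"shift cm",np.round(sh,2),"rot",np.round((T.inv()*best).as_rotvec(),3),"j6",np.round(s["joints"][5],2))
E
python3 - <<'E'
from h import *
uv=np.array([(122,57),(688,135),(645,462),(75,378)])
P=ray("top",(uv+.5)/4-.5+[165,95],120)
M=np.array([(120,210),(120,-210),(-120,-210),(-120,210)],float)
c=P[:,:2].mean(0); th=np.angle(np.sum((P[:,0]-c[0]+1j*(P[:,1]-c[1]))*np.conj(M[:,0]+1j*M[:,1])))
R=np.array([[np.cos(th),-np.sin(th)],[np.sin(th),np.cos(th)]])
print("corner",c,th,"res",np.round(P[:,:2]-c-M@R.T,1).tolist())
for n in("top","scene"):
    C=cloud(n,np.load(n+"0.npy")); 
    m=(abs(C[...,2]-120)<12)&(np.hypot(C[...,0]-c[0],C[...,1]-c[1])<260)
    print(n,np.median(C[...,2][m]))
    if n=="top":
        mm=cv2.morphologyEx(m.astype(np.uint8),cv2.MORPH_CLOSE,np.ones((9,9)))
        mm=cv2.morphologyEx(mm,cv2.MORPH_OPEN,np.ones((5,5)))
        pts=C[mm>0][:,:2].astype(np.float32); print("minrect",cv2.minAreaRect(pts))
    L=(C[...,:2]-c)@R; h=C[...,2]
    for nm,b in(("switch",(-45,-150,30)),("plt",(0,-20,33)),("mesh",(0,115,33))):
        k=(np.hypot(L[...,0]-b[0],L[...,1]-b[1])<b[2]+15)&(h>(148 if nm=="switch" else 150))
        q=L[k]; print(nm,k.sum(),"loc mean",q.mean(0).round(1),"rng",q.min(0).round(),q.max(0).round(),"h",np.percentile(h[k],[50,95]).round())
        if nm=="switch": w,v=np.linalg.eigh(np.cov(q.T)); print("bar ang",np.degrees(np.arctan2(v[1,1],v[0,1])))
for n,p in(("sw",(-45,-150)),("pl",(0,-20)),("mesh",(0,115))): print(n,R@p+c)
E
```

```text
corner [584.48279072 -86.61567777] -0.15806967315784148 res [[-0.9, -1.1], [-0.5, 2.6], [0.4, 1.6], [0.9, -3.0]]
top 121.46852135036409
minrect ((565.4114990234375, -104.3746337890625), (465.3814392089844, 272.8510437011719), 80.66473388671875)
switch 76 loc mean [ -47.  -147.2] rng [ -62. -165.] [ -31. -129.] h [165. 168.]
bar ang 125.12405041856115
plt 274 loc mean [ -2.  -18.5] rng [-27. -48.] [26. 11.] h [172. 175.]
mesh 296 loc mean [ -0.5 115.4] rng [-26.  87.] [ 28. 145.] h [171. 176.]
scene 121.11137870773445
switch 99 loc mean [ -42.8 -147.6] rng [ -58. -167.] [ -29. -129.] h [162. 166.]
bar ang 123.21837837769114
plt 280 loc mean [  4.2 -18.1] rng [-26. -47.] [28. 12.] h [171. 175.]
mesh 312 loc mean [  4.9 115.6] rng [-28.  87.] [ 29. 147.] h [171. 175.]
sw [ 516.43197067 -227.662074  ]
pl [ 581.33454593 -106.36633737]
mesh [602.58519828  26.95061495]
```

```bash
cat >>h.py <<'E'
c=np.array([584.5,-86.6]); th=-0.158
def W(x,y): return c+np.array([[np.cos(th),-np.sin(th)],[np.sin(th),np.cos(th)]])@[x,y]
SW=W(-45,-148); PL=W(1,-18.5)
E
python3 -c "
from h import *
print(SW,PL); go([*SW,225],np.radians(25))"
```

```text
[ 516.77369413 -225.67604932] [ 582.5766904  -105.02690642]
t 0.8 pos [227.  528.3 255.7] shift cm [-56.39 -57.84   3.07] rot [0.    0.    0.729] j6 -0.21
```

Emit:
{"method": "drive_tool", "body": {"series": [-2.8,-2.9,0.15,0,0,0,-2.8,-2.9,0.15,0,0,0,-2.8,-2.9,0.15,0,0,0,-2.8,-2.9,0.15,0,0,0,-2.8,-2.9,0.15,0,0,0], "grip": 0.6}}

```text
time_s: 1.22
eef_pos: [298.5, 338.3, 248.2]
tcp_rot: [0.201, 0.98, 0.0, 0.0]
force: [0.5, -0.2, 1.3]
finger_gap: 0.648
grasp_force: 0.0
```

Emit:
{"method": "drive_tool", "body": {"series": [-2.8,-2.9,0.15,0,0,0,-2.8,-2.9,0.15,0,0,0,-2.8,-2.9,0.15,0,0,0,-2.8,-2.9,0.15,0,0,0,-2.8,-2.9,0.15,0,0,0]}}

```text
time_s: 1.63
eef_pos: [370.0, 149.6, 241.1]
tcp_rot: [0.201, 0.98, 0.0, 0.001]
force: [1.2, 0.5, -0.1]
finger_gap: 0.598
grasp_force: 0.0
```

Emit:
{"method": "drive_tool", "body": {"series": [-2.8,-2.9,0.15,0,0,0,-2.8,-2.9,0.15,0,0,0,-2.8,-2.9,0.15,0,0,0,-2.8,-2.9,0.15,0,0,0,-2.8,-2.9,0.15,0,0,0]}}

```text
time_s: 2.05
eef_pos: [441.5, -39.3, 233.5]
tcp_rot: [0.202, 0.979, -0.0, 0.001]
force: [0.6, 0.3, 0.2]
finger_gap: 0.602
grasp_force: 0.0
```

Emit:
{"method": "drive_tool", "body": {"series": [-2.8,-2.9,0.15,0,0,0,-2.8,-2.9,0.15,0,0,0,-2.8,-2.9,0.15,0,0,0,0,0,0,0,0,0.12,0,0,0,0,0,0.12]}}

```text
time_s: 2.47
eef_pos: [484.3, -152.7, 228.3]
tcp_rot: [0.321, 0.947, -0.0, -0.0]
force: [-0.4, 0.5, -0.5]
finger_gap: 0.599
grasp_force: 0.0
```

Emit:
{"method": "drive_tool", "body": {"series": [0,0,0,0,0,0.12,0,0,0,0,0,0.12,0,0,0,0,0,0.12,0,0,0,0,0,0.12,0,0,0,0,0,0]}}

```text
time_s: 2.88
eef_pos: [484.0, -150.3, 228.8]
tcp_rot: [0.535, 0.845, 0.0, 0.0]
force: [0.4, 0.2, -0.0]
finger_gap: 0.603
grasp_force: 0.0
```

```bash
python3 -c "
from h import *
go([*SW,225],np.radians(25))"
```

```text
t 2.8833 pos [ 484.  -150.3  228.8] shift cm [-8.21 -0.25  0.38] rot [0.    0.    0.004] j6 -0.98
```

Emit:
{"method": "drive_tool", "body": {"series": [-4.1,-0.1,0.2,0,0,0,-4.1,-0.15,0.2,0,0,0,0,0,1.5,0,0,0,0,0,1.5,0,0,0,0,0,0,0,0,0]}}

```text
time_s: 3.3
eef_pos: [515.5, -225.0, 191.5]
tcp_rot: [0.533, 0.846, 0.0, -0.003]
force: [-1.4, 0.9, -0.6]
finger_gap: 0.6
grasp_force: 0.0
```

```bash
python3 - <<'E'
from h import *
go([*SW,155],np.radians(25))
for n,(x,y) in(("top",(311,181)),("scene",(205,205))):
    im,d=robot.get_image(n); a=im[y-40:y+40,x-50:x+50,::-1]
    cv2.imwrite(f"pics/{n}1.png",cv2.resize(a,None,fx=6,fy=6,interpolation=cv2.INTER_CUBIC))
E
```

```text
t 3.3 pos [ 515.5 -225.   191.5] shift cm [-0.14  0.09  3.65] rot [-0.003 -0.005  0.011] j6 -1.07
```

View pics/scene1.png

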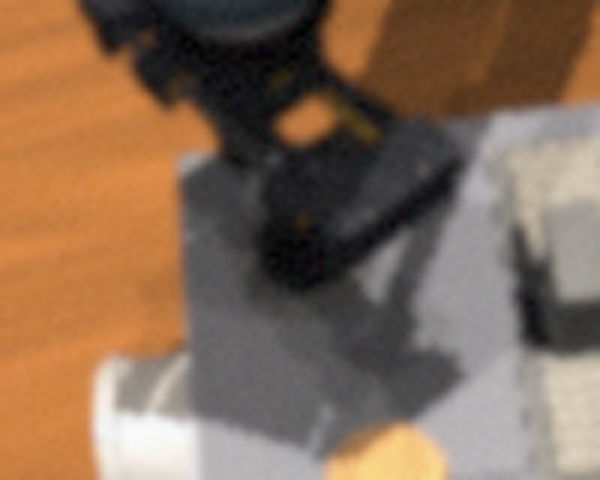

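The scene crop shows the gripper hiding the switch, near crop pixel (300,220), with its shadow on the lid. I'll rely on the measurement and descend, checking the force.

Emit:
{"method": "drive_tool", "body": {"series": [0,0,1.2,0,0,0,0,0,1.2,0,0,0,0,0,1.2,0,0,0,0,0,0,0,0,0,0,0,0,0,0,0]}}

```text
time_s: 3.82
eef_pos: [516.3, -224.7, 157.5]
tcp_rot: [0.533, 0.846, 0.0, -0.001]
force: [-0.3, 0.8, -0.6]
finger_gap: 0.601
grasp_force: 0.0
```

Emit:
{"method": "drive_tool", "body": {"series": [0,0,0,0,0,0,0,0,0,0,0,0,0,0,0,0,0,0,0,0,0,0,0,0,0,0,0,0,0,0], "grip": 0}}

```text
time_s: 4.23
eef_pos: [517.2, -225.4, 159.1]
tcp_rot: [0.534, 0.846, -0.0, 0.0]
force: [0.6, -0.2, 0.6]
finger_gap: 0.243
grasp_force: 0.0
```

Emit:
{"method": "drive_tool", "body": {"series": [0,0,0,0,0,0,0,0,0,0,0,0,0,0,0,0,0,0,0,0,0,0,0,0]}}

```text
time_s: 4.57
eef_pos: [516.5, -225.7, 159.0]
tcp_rot: [0.534, 0.846, -0.001, -0.0]
force: [-5.3, -1.2, 3.2]
finger_gap: 0.153
grasp_force: 30.0
```

Emit:
{"method": "drive_tool", "body": {"series": [0,0,0,0,0,-0.1,0,0,0,0,0,-0.1,0,0,0,0,0,-0.1,0,0,0,0,0,-0.1,0,0,0,0,0,0]}}

```text
time_s: 4.98
eef_pos: [516.8, -225.5, 159.0]
tcp_rot: [0.353, 0.935, -0.0, -0.0]
force: [-5.1, -1.1, 4.5]
finger_gap: 0.156
grasp_force: 30.0
```

Emit:
{"method": "drive_tool", "body": {"series": [0,0,0,0,0,-0.1,0,0,0,0,0,-0.1,0,0,0,0,0,-0.1,0,0,0,0,0,-0.1,0,0,0,0,0,0]}}

```text
time_s: 5.4
eef_pos: [516.9, -225.3, 159.0]
tcp_rot: [0.162, 0.987, 0.0, -0.0]
force: [-4.4, -0.3, 5.4]
finger_gap: 0.154
grasp_force: 30.0
```

```bash
python3 -c "
from h import *
go([*SW,159],th+np.pi/2); s=robot.state(); print(s['force'],s['ft_torque'],s['finger_gap'])"
```

```text
t 5.4 pos [ 516.9 -225.3  159. ] shift cm [-0.   -0.04 -0.  ] rot [ 0.    -0.    -0.167] j6 -1.87
[-4.35431475 -0.31694018  5.41657337] [0.01270738 0.6622991  0.06156596] 0.15430412357866347
```

Emit:
{"method": "drive_tool", "body": {"series": [0,0,0,0,0,-0.08,0,0,0,0,0,-0.08,0,0,0,0,0,0,0,0,0,0,0,0]}}

```text
time_s: 5.73
eef_pos: [516.9, -225.2, 159.0]
tcp_rot: [0.085, 0.996, 0.0, -0.0]
force: [-4.1, -0.0, 5.1]
finger_gap: 0.159
grasp_force: 30.0
```

```bash
python3 -c "
from h import *
go([*SW,159],th+np.pi/2); s=robot.state(); print(s['force'],s['ft_torque'],s['finger_gap'])"
```

```text
t 5.7333 pos [ 516.9 -225.2  159. ] shift cm [ 0.01 -0.05 -0.  ] rot [ 0.    -0.    -0.013] j6 -2.02
[-4.09527786 -0.02630335  5.07278291] [0.21306517 0.63356969 0.04544231] 0.15872615360686607
```

Emit:
{"method": "drive_tool", "body": {"series": [0,0,0,0,0,-0.04,0,0,0,0,0,-0.02,0,0,0,0,0,0,0,0,0,0,0,0]}}

```text
time_s: 6.07
eef_pos: [517.0, -225.2, 158.9]
tcp_rot: [0.056, 0.998, 0.0, 0.0]
force: [-4.3, 1.5, 4.9]
finger_gap: 0.157
grasp_force: 30.0
```

```bash
python3 -c "
from h import *
go([*SW,159],th+np.pi/2); s=robot.state(); print(s['force'],s['ft_torque'],s['finger_gap'])"
```

```text
t 6.0667 pos [ 517.  -225.2  158.9] shift cm [ 0.02 -0.05 -0.01] rot [ 0.001 -0.     0.046] j6 -2.08
[-4.28808355  1.51484054  4.9132697 ] [ 0.23336592  0.61324097 -0.63562535] 0.1567927212310408
```

Moment jumped to −0.64 N m, so the switch is at its hard stop. I'll release and rise.

Emit:
{"method": "drive_tool", "body": {"series": [0,0,0,0,0,0,0,0,0,0,0,0,0,0,0,0,0,0,0,0,0,0,0,0,0,0,0,0,0,0], "grip": 1}}

```text
time_s: 6.48
eef_pos: [517.1, -225.2, 158.5]
tcp_rot: [0.053, 0.999, 0.0, 0.0]
force: [0.5, 0.5, 0.3]
finger_gap: 0.515
grasp_force: 0.0
```

Emit:
{"method": "drive_tool", "body": {"series": [0,0,-2.5,0,0,0,0,0,-2.5,0,0,0,0,0,-2.5,0,0,0,0,0,0,0,0,0.045,0,0,0,0,0,0]}}

```text
time_s: 6.9
eef_pos: [518.0, -225.9, 235.7]
tcp_rot: [0.076, 0.997, -0.001, 0.002]
force: [0.2, -0.4, -0.4]
finger_gap: 0.894
grasp_force: 0.0
```

```bash
python3 -c "
from h import *
go([*PL,225],th+np.pi/2)"
```

```text
t 6.9 pos [ 518.  -225.9  235.7] shift cm [-4.54 12.93  1.06] rot [-0.002  0.004  0.005] j6 -2.04
```

Emit:
{"method": "drive_tool", "body": {"series": [-1.1,3.2,0.25,0,0,0,-1.1,3.2,0.25,0,0,0,-1.1,3.2,0.25,0,0,0,-1.2,3.3,0.25,0,0,0,0,0,0,0,0,0]}}

```text
time_s: 7.32
eef_pos: [581.8, -99.2, 221.9]
tcp_rot: [0.073, 0.997, 0.002, -0.001]
force: [-0.2, 1.5, 0.4]
finger_gap: 1.0
grasp_force: 0.0
```

```bash
python3 - <<'E'
from h import *
go([*PL,150],th+np.pi/2)
im,d=robot.get_image("top"); a=im[95:225,165:365,::-1]
i=cv2.resize(a,None,fx=4,fy=4,interpolation=cv2.INTER_CUBIC); cv2.imwrite("pics/c2.png",i)
print(robot.state()["finger_gap"])
C=cloud("scene",robot.get_image("scene")[1]); L=(C[...,:2]-c)@np.array([[np.cos(th),-np.sin(th)],[np.sin(th),np.cos(th)]])
k=(np.hypot(L[...,0]+45,L[...,1]+148)<30)&(abs(C[...,2]-158)<10); q=L[k]; print(len(q))
w,v=np.linalg.eigh(np.cov(q.T)); print("bar",np.degrees(np.arctan2(v[1,1],v[0,1])),q.mean(0))
E
```

```text
t 7.3167 pos [581.8 -99.2 221.9] shift cm [-0.17 -0.58  7.19] rot [ 0.003 -0.002  0.012] j6 -1.8
0.9986559467395643
73
bar 179.13160379102243 [ -42.14924143 -147.23162754]
```

View pics/c2.png

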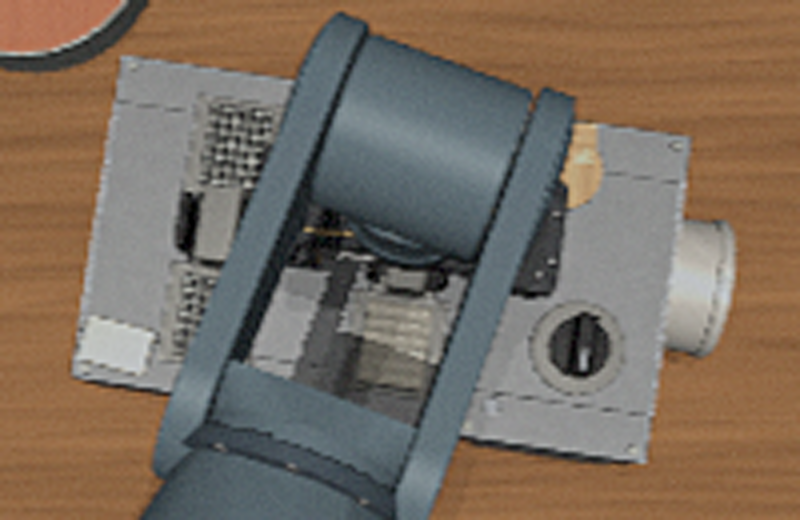

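The switch at crop pixel (580,340) now lies along the extractor's x, about 1° off by depth, so it is off. The gripper is over the pleated cassette's grip at about (405,270).

```bash
python3 -c "
from h import *
go([*PL,150],th+np.pi/2)"
```

```text
t 7.4167 pos [ 580.5 -103.2  222.3] shift cm [-0.25 -0.16  7.23] rot [ 0.    -0.002  0.011] j6 -1.8
```

Emit:
{"method": "drive_tool", "body": {"series": [-0.2,-0.15,1.5,0,0,0.01,0,0,1.5,0,0,0,0,0,1,0,0,0,0,0,0,0,0,0]}}

```text
time_s: 7.75
eef_pos: [580.5, -106.9, 180.7]
tcp_rot: [0.081, 0.997, 0.001, -0.003]
force: [-0.3, 0.6, 0.0]
finger_gap: 0.996
grasp_force: 0.0
```

```bash
python3 -c "
from h import *
go([*PL,150],th+np.pi/2)"
```

```text
t 7.75 pos [ 580.5 -106.9  180.7] shift cm [-0.19  0.22  3.07] rot [ 0.001 -0.005 -0.004] j6 -1.79
```

Emit:
{"method": "drive_tool", "body": {"series": [-0.1,0.1,1,0,0,0,0,0,1,0,0,0,0,0,1,0,0,0,0,0,0,0,0,0,0,0,0,0,0,0]}}

```text
time_s: 8.17
eef_pos: [583.3, -105.4, 152.8]
tcp_rot: [0.08, 0.997, 0.0, -0.001]
force: [0.1, -0.2, -0.2]
finger_gap: 0.997
grasp_force: 0.0
```

```bash
python3 -c "
from h import *
go([*PL,150],th+np.pi/2)"
```

```text
t 8.1667 pos [ 583.3 -105.4  152.8] shift cm [0.07 0.02 0.28] rot [ 0.    -0.002 -0.003] j6 -1.79
```

Emit:
{"method": "drive_tool", "body": {"series": [0,0,0,0,0,0,0,0,0,0,0,0,0,0,0,0,0,0], "grip": 0}}

```text
time_s: 8.42
eef_pos: [584.2, -105.6, 154.4]
tcp_rot: [0.08, 0.997, -0.0, 0.001]
force: [0.2, 0.2, 0.2]
finger_gap: 0.795
grasp_force: 0.0
```

Emit:
{"method": "drive_tool", "body": {"series": [0,0,0,0,0,0,0,0,0,0,0,0,0,0,0,0,0,0,0,0,0,0,0,0]}}

```text
time_s: 8.75
eef_pos: [584.1, -105.4, 154.3]
tcp_rot: [0.08, 0.997, 0.0, 0.0]
force: [0.4, 8.2, 6.7]
finger_gap: 0.497
grasp_force: 10.9
```

Emit:
{"method": "drive_tool", "body": {"series": [0,0,0,0,0,0,0,0,0,0,0,0,0,0,0,0,0,0,0,0,0,0,0,0]}}

```text
time_s: 9.08
eef_pos: [584.2, -105.4, 154.6]
tcp_rot: [0.08, 0.997, 0.0, 0.001]
force: [-0.3, 1.6, 5.1]
finger_gap: 0.454
grasp_force: 30.0
```

```bash
python3 -c "
from h import *
go([*PL,150],th+np.pi/2); s=robot.state(); print(s['force'],s['ft_torque'],s['finger_gap'])"
```

```text
t 9.0833 pos [ 584.2 -105.4  154.6] shift cm [0.17 0.01 0.46] rot [ 0.     0.001 -0.003] j6 -1.79
[-0.32963511  1.59099904  5.11563537] [ 0.39470905  0.17711465 -0.02516608] 0.45386116346163974
```

Emit:
{"method": "drive_tool", "body": {"series": [0,0,-0.4,0,0,0,0,0,-0.4,0,0,0,0,0,-0.4,0,0,0,0,0,0,0,0,0]}}

```text
time_s: 9.42
eef_pos: [583.9, -105.5, 166.2]
tcp_rot: [0.08, 0.997, 0.0, 0.0]
force: [-0.4, 1.2, -3.0]
finger_gap: 0.457
grasp_force: 30.0
```

```bash
python3 -c "
from h import *
go([*PL,150],th+np.pi/2); s=robot.state(); print(s['force'],s['ft_torque'],s['finger_gap'])"
```

```text
t 9.4167 pos [ 583.9 -105.5  166.2] shift cm [0.14 0.03 1.62] rot [ 0.     0.    -0.003] j6 -1.79
[-0.40410234  1.15180617 -3.02338568] [ 0.06876432 -0.00280662 -0.06227673] 0.45650706836113
```

Force z −3 N matches the cassette's weight alone, so it is unlatched and rising freely.

Emit:
{"method": "drive_tool", "body": {"series": [0,0,-1,0,0,0,0,0,-1.5,0,0,0,0,0,-1.5,0,0,0,0,0,-1.5,0,0,0,0,0,-1.5,0,0,0]}}

```text
time_s: 9.83
eef_pos: [583.7, -105.5, 236.8]
tcp_rot: [0.08, 0.997, -0.0, -0.0]
force: [0.3, 0.1, -2.9]
finger_gap: 0.455
grasp_force: 30.0
```

Emit:
{"method": "drive_tool", "body": {"series": [0,0,-1.5,0,0,0,0,0,-1.5,0,0,0,0,0,-1.5,0,0,0,0,0,-1.5,0,0,0,0,0,-1,0,0,0]}}

```text
time_s: 10.25
eef_pos: [584.1, -105.8, 308.0]
tcp_rot: [0.08, 0.997, -0.0, 0.001]
force: [-0.3, -0.0, -2.8]
finger_gap: 0.461
grasp_force: 30.0
```

Emit:
{"method": "drive_tool", "body": {"series": [0,0,0,0,0,0,0,0,0,0,0,0,0,0,0,0,0,0,0,0,0,0,0,0,0,0,0,0,0,0]}}

```text
time_s: 10.67
eef_pos: [583.3, -105.4, 304.5]
tcp_rot: [0.08, 0.997, 0.0, -0.001]
force: [0.4, -0.2, -3.9]
finger_gap: 0.455
grasp_force: 30.0
```

```bash
python3 - <<'E'
from h import *
s=robot.state(); print(s['force'],s['ft_torque'],s['finger_gap'],np.abs(s['qvel']).max())
im,d=robot.get_image("scene"); a=im[120:290,150:350,::-1]
cv2.imwrite("pics/s3.png",cv2.resize(a,None,fx=3.5,fy=3.5,interpolation=cv2.INTER_CUBIC))
E
```

```text
[ 0.37384392 -0.16633941 -3.92649996] [0.05729839 0.00732294 0.01252066] 0.4551614735873201 0.005315832832302648
```

View pics/s3.png

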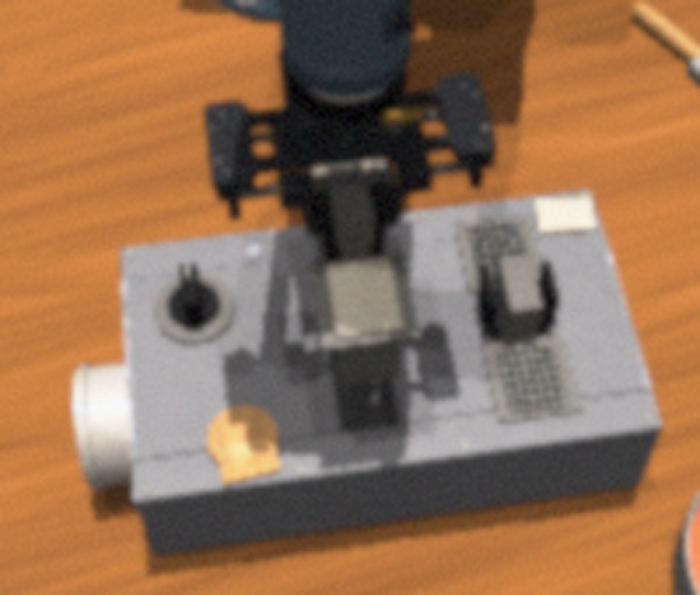

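The pleated cassette hangs in the fingers at about (355,290) above its open bay at (370,390). The switch at (190,300) is off, and the mesh cassette (520,330), rib and tile have not moved.

```bash
python3 -c "
from plant import robot
print(robot.close_job())"
```

```text
the job is handed in; nothing more can be done
None
```

The job is handed in (no verdict was returned): the switch is turned to its off stop, and the pleated cassette is unlatched and held still by its pinched catches, its lower edge about 7 cm above the extractor. The mesh cassette, rib and tile look unmoved in the last picture; the other bystanders were mostly outside it, but nothing went near them.

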